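# Put the check weights back in their blocks after the balance check

## Task

The morning check of the balance is finished: take the stack of four steel check weights off its pan and put each weight back, upright and fully down, into the well of its own wooden block, the smallest weight into the smallest block and so on up to the largest. They are precision weights on a delicate balance, so set them down rather than dropping or toppling them and do not press on the balance; leave the loupe standing by the blocks where it is.

Things in the scene. Friction and masses are not known exactly. Their poses are not given: they have to be found in the camera images.
- w500: 500 g stainless steel check weight, an upright cylinder 46 mm in diameter and 38 mm high with flat ends (cosmetic groove near its top); the largest, at the bottom of the stack on the balance pan. Origin: centre of its underside; z up its axis. The stack is concentric to within a few mm, nothing fastens it.
- w200: 200 g stainless steel check weight, an upright cylinder 33 mm in diameter and 30 mm high with flat ends (cosmetic groove near its top); second largest, standing on the 500 g weight. Origin: centre of its underside; z up its axis. The stack is concentric to within a few mm, nothing fastens it.
- w100: 100 g stainless steel check weight, an upright cylinder 26 mm in diameter and 24 mm high with flat ends (cosmetic groove near its top); second smallest, standing on the 200 g weight. Origin: centre of its underside; z up its axis. The stack is concentric to within a few mm, nothing fastens it.
- w50: 50 g stainless steel check weight, an upright cylinder 20 mm in diameter and 20 mm high with flat ends (cosmetic groove near its top); the smallest, on top of the stack. Origin: centre of its underside; z up its axis. The stack is concentric to within a few mm, nothing fastens it.
- block500: Fixed beech block for the 500 g weight, largest of the four: 90 x 90 mm, 20 mm high, with a round well in the middle of its top, 58 mm in diameter (rim bevelled 2 mm) and 14 mm deep, dark blue felt floor 6 mm above the table; the seated weight stands 24 mm proud of it. Origin: centre of its underside, on the table; z up, through the well's centre.
- block200: Fixed beech block for the 200 g weight, second largest of the four: 74 x 74 mm, 18 mm high, with a round well in the middle of its top, 45 mm in diameter (rim bevelled 2 mm) and 12 mm deep, dark blue felt floor 6 mm above the table; the seated weight stands 18 mm proud of it. Origin: centre of its underside, on the table; z up, through the well's centre.
- block100: Fixed beech block for the 100 g weight, second smallest of the four: 62 x 62 mm, 16 mm high, with a round well in the middle of its top, 38 mm in diameter (rim bevelled 2 mm) and 10 mm deep, dark blue felt floor 6 mm above the table; the seated weight stands 14 mm proud of it. Origin: centre of its underside, on the table; z up, through the well's centre.
- block50: Fixed beech block for the 50 g weight, smallest of the four: 50 x 50 mm, 14 mm high, with a round well in the middle of its top, 32 mm in diameter (rim bevelled 2 mm) and 8 mm deep, dark blue felt floor 6 mm above the table; the seated weight stands 12 mm proud of it. Origin: centre of its underside, on the table; z up, through the well's centre.
- balance: White electronic balance, fixed, 257 x 190 mm, display and keys on its -x side. Origin: under its middle, on the table. Its rigid round steel pan, 130 mm in diameter, is centred at x = +40 mm in the balance's frame, its top 60 mm above the table. The weights stand stacked within 12 mm of the pan's centre.
- loupe: Loose stand loupe (metal-ringed magnifier with clear body), 44 mm in diameter and 42 mm high, upright on the mat outside the blocks on the robot's left. Origin: centre of its underside. To be left where it is.

How it is judged (in metres and radians):
At the end, for the whole second after the job is handed in: Each of the four weights stands upright (within 0.1 rad) on the floor of the well of its own block: its axis within 9 mm of the block's axis, its underside 3 to 9 mm above the block's underside (the well floor is at 6 mm), at rest (under 0.02 m/s) (horizontal distance between w500 and block500 below 0.009 m and z of w500 in the frame of block500 between 0.003 and 0.009 m and angle between each of w500, w200, w100, w50's own z axis and vertical below 0.1 rad and linear speed of each of w500, w200, w100, w50 below 0.02 m/s and horizontal distance between w200 and block200 below 0.009 m and z of w200 in the frame of block200 between 0.003 and 0.009 m and horizontal distance between w100 and block100 below 0.009 m and z of w100 in the frame of block100 between 0.003 and 0.009 m and horizontal distance between w50 and block50 below 0.009 m and z of w50 in the frame of block50 between 0.003 and 0.009 m); the robot touches nothing.
It fails at once if a weight falls freely at more than 0.6 m/s (dropped from about 2 cm or more, or knocked off) ((linear speed of w500 above 0.6 m/s and contact force between w500 and anything else below 0.1 N) or (linear speed of w200 above 0.6 m/s and contact force between w200 and anything else below 0.1 N) or (linear speed of w100 above 0.6 m/s and contact force between w100 and anything else below 0.1 N) or (linear speed of w50 above 0.6 m/s and contact force between w50 and anything else below 0.1 N)).
It fails at once if the gripper presses on the balance with more than 15 N (contact force between the fingers and balance above 15 N).
It fails at once if the loupe is moved by more than 20 mm (distance of loupe from where it was at the start of the episode above 0.02 m).
It also fails if it takes over 96 s, if anything falls off the work surface, if the arm or the gripper's body presses on something with over 40 N, if the wrist force passes 120 N, or if a joint passes its speed limit or range.

## Robot

A 6-joint arm with a two-finger parallel gripper is mounted at the origin on the work surface. World frame = base frame: x ahead of the robot, y to its left, z up, the work surface at z = 0. Lengths are in m, angles in degrees, forces in N, time in s.
With the tool pointing down it reaches from about 0.4 to 0.825 m from the base axis. Payload 7 kg.
Tool frame: the origin (TCP) lies at the centre of the arm's flange, where the gripper is bolted on; the fingertips stand 178 mm ahead of it and the grasp point (between the pads) lies 159 mm ahead of it (r.tips_ahead is the z of the fingertips in the tool frame, in m); z points along the fingers, y is the line along which they close (so a half turn about z gives the same grasp; the last joint's range is limited). The gripper opens to 88 mm and grips with 3 to 60 N. Pads are 19 mm wide; open, the fingers measure 130 mm over their backs; the gripper's body (78 mm by 193 mm) begins 47 mm behind the grasp point.
Start: joints at [84.918, 20.546, 0.682, 0, -70.136, -16.507], TCP at [0.248, 0.628, 0.405] pointing down, gripper open.
Joint ranges: [-176.03, 176.03], [-82.01, 121.73], [-58.28, 71.71], [-173.87, 95.51], [-174.79, -0.11], [-173.66, 173.66]. Speed limits (degrees/s): [136.94, 136.94, 172.46, 180, 180, 180].

## Interface

Orientations are given as [roll, pitch, yaw] about the fixed x, y, z axes, in that order (R = Rz(yaw) Ry(pitch) Rx(roll)).
In Python, from plant import r gives the robot as it stands. The module is installed in compiled form; this text tells all that it offers.
- The arm moves only by the shell command python3 -m pendant 'ROWS' [FORCE]. ROWS is JSON, a list that holds one entry, the list of rows, each a list of 7 numbers: the shift along the tool's x, y, z in m, then the turn, a rotation vector about the tool's x, y, z in degrees, then the gripper command: -1 is shut, 1 is fully open, values between are in proportion. A call has 1 to 5 rows; each row is the pose to reach, as a shift and turn from the pose commanded when the call began, along the tool's axes at that moment; what a row does not reach only later rows make up. A row lasts 1/10 s, in which the tool goes at most 50 mm and 8.59 degrees, less where a joint would pass 70% of its speed; a pose out of reach is approached as far as the arm can. A call with a gripper value outside its range is refused whole. The fingers move at their own pace and stop on an object; FORCE is the grip in N (left out, the last holds). Time passes only in rows, so rows that repeat a pose let the fingers close. It gives the time, the measured TCP pose, the force, the opening and the grip force at its end, in the units of the state.
- r.get_state(): the state, without advancing time (a new reading comes with each control period).
- r.capture(name): name is "side" or "top" or "wrist"; returns the picture (480x640x3 uint8, red, green, blue); there is no depth.
- r.camera_params(name): a dict with "fx", "fy", "cx", "cy" (pixels), "dist_coeffs" ([k1, k2, p1, p2, k3] as OpenCV has them; the pictures are not rectified), "R" (3x3) and "t" (3): a world point X has camera coordinates R X + t. Camera axes: x right, y down, z forward; pixel columns grow to the right and rows downward; lengths in m; the calibration is good to about 2 mm. A picture is of the moment at which its call begins: read the wrist's pose just before it. camera_params takes no time and is no camera call; for the wrist camera it gives the pose at the moment of the call.
- r.close_job(): hands the job in; it is judged then, once.
The state is a dict: "time_s": time; "joints": joint angles; "qd": joint speeds; "joint_torque": joint torques, N m; "tcp_pos": TCP position; "eef_rot": TCP orientation; "contact_force": force on the tool from outside, world axes, zero at the start; "moment": the same for the moment, N m; "gripper_width": finger opening in m; "gripper_force": force on a finger pad.
Only numpy, scipy, OpenCV 4.12 (cv2) and the standard library are available. Lean on these libraries where they do the work, as an engineer would, in place of code of your own. Each camera call takes 0.05 s, during which the arm holds its last target. There are 200 camera calls.

## Working session

There is one attempt and no reset: what is moved stays moved. The work goes in short steps, Python scripts to look and compute and a shell command to move; the robot and the scene stay as the last step left them, time stands still between calls to the robot, and variables do not carry over. Pictures are saved under pics/ and viewed, at most 16 in all, crops included, and the job is handed in when it is done.

```bash
mkdir -p pics; python3 - <<'E'
from plant import r
import cv2
s=r.get_state(); print({k:s[k] for k in("time_s","tcp_pos","eef_rot","gripper_width","contact_force")})
for n in("top","side"):
    im=r.capture(n); cv2.imwrite(f"pics/{n}0.png",im[:,:,::-1]); p=r.camera_params(n)
    print(n,p["fx"],p["cx"],p["cy"],p["dist_coeffs"],[list(map(lambda v:round(float(v),3),q)) for q in p["R"]],p["t"])
E
```

```text
{'time_s': 0.0, 'tcp_pos': array([0.24830089, 0.62748468, 0.40373693]), 'eef_rot': array([ 1.79908269e+02, -1.07682321e-02, -2.15950115e+01]), 'gripper_width': 0.08792006258320956, 'contact_force': array([ 0.43412833,  0.57767394, -0.42434207])}
top 516.8199061191772 320.2947823295848 236.02027457519097 [-0.14293404  0.          0.          0.          0.        ] [[0.008, -1.0, -0.018], [-0.998, -0.007, -0.061], [0.061, 0.019, -0.998]] [0.06070911 0.48023321 1.3343441 ]
side 436.54025685350814 311.33022443581586 243.55104902113567 [-0.00055682  0.          0.          0.          0.        ] [[0.902, -0.431, 0.01], [-0.283, -0.608, -0.742], [0.326, 0.666, -0.671]] [-0.43542223  0.25494094  0.75069076]
```

View pics/top0.png

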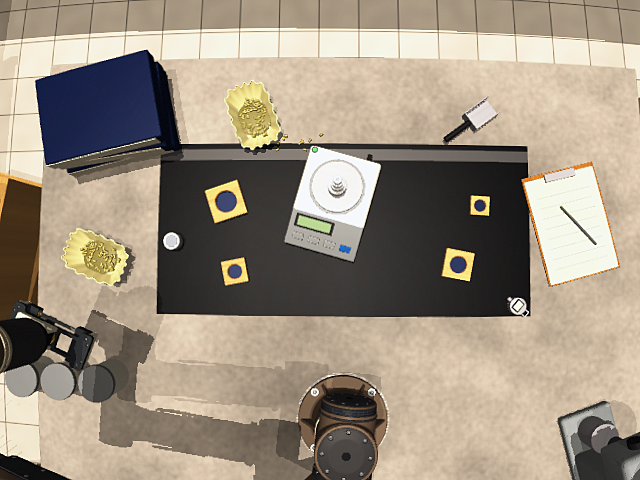

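View pics/side0.png

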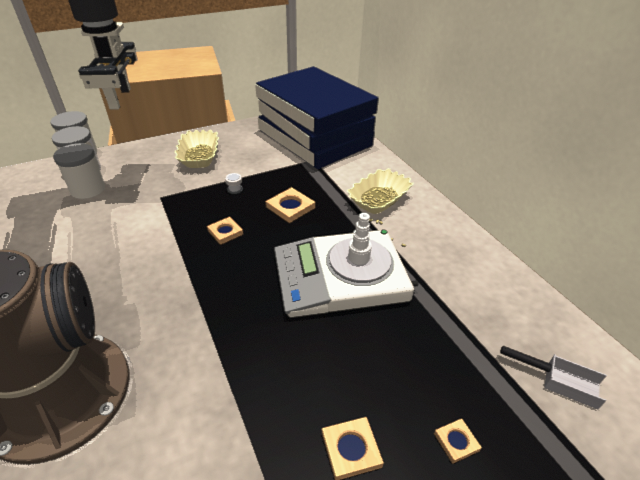

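The top view shows the blocks at about (226,201) for the largest, (458,264), (235,271) and (480,205) for the smallest. The stack is near (337,184) on the balance pan and the loupe is at (172,241). In the side view the stack top is near (364,216), with the blocks at (290,204), (225,230), (351,447) and (458,440).

```bash
cat > h.py <<'E'
import numpy as np, cv2
from plant import r
def ray(p,uv):
    K=np.array([[p["fx"],0,p["cx"]],[0,p["fy"],p["cy"]],[0,0,1]])
    q=cv2.undistortPoints(np.array([[uv]],float),K,np.array(p["dist_coeffs"],float))[0,0]
    R=np.array(p["R"]);return -R.T@np.array(p["t"]), R.T@np.array([q[0],q[1],1])
def onz(p,uv,z):
    o,d=ray(p,uv); return o+d*(z-o[2])/d[2]
def tri(a,b):
    (o1,d1),(o2,d2)=a,b
    s=np.linalg.lstsq(np.c_[d1,-d2],o2-o1,rcond=None)[0]
    x,y=o1+s[0]*d1,o2+s[1]*d2; return (x+y)/2,np.linalg.norm(x-y)
def wood(im,amin=150):
    h=cv2.cvtColor(im,cv2.COLOR_RGB2HSV)
    m=cv2.inRange(h,(12,60,130),(32,255,255))
    return [c for c in cv2.findContours(m,cv2.RETR_EXTERNAL,cv2.CHAIN_APPROX_NONE)[0] if cv2.contourArea(c)>amin]
def blue(im,amin=60):
    h=cv2.cvtColor(im,cv2.COLOR_RGB2HSV)
    m=cv2.inRange(h,(108,90,30),(130,255,150))
    return [c for c in cv2.findContours(m,cv2.RETR_EXTERNAL,cv2.CHAIN_APPROX_NONE)[0] if cv2.contourArea(c)>amin]
E
python3 - <<'E'
from h import *
P={n:r.camera_params(n) for n in("top","side")}
I={n:cv2.imread(f"pics/{n}0.png")[:,:,::-1].copy() for n in P}
for n in P:
    for c in wood(I[n]):
        (u,v),(w,h),a=cv2.minAreaRect(c)
        if n=="top" and 160<u<525 and 150<v<310: 
            x=onz(P[n],(u,v),.017); 
            d=np.linalg.norm(onz(P[n],cv2.boxPoints(cv2.minAreaRect(c))[0],.017)-onz(P[n],cv2.boxPoints(cv2.minAreaRect(c))[1],.017))
            print("wood",n,round(u),round(v),x.round(4),"side",d.round(4),"ang",a)
    for c in blue(I[n]):
        (u,v),(w,h),a=cv2.minAreaRect(c); x=onz(P[n],(u,v),.006); print("blue",n,round(u),round(v),round(w),round(h),x.round(4))
print("stack",tri(ray(P["top"],(337,183)),ray(P["side"],(364,216))))
print("loupe",onz(P["top"],(172,241),.042))
a=cv2.resize(I["top"][140:240,280:400],None,fx=5,fy=5,interpolation=cv2.INTER_CUBIC)
cv2.imwrite("pics/c1.png",a[:,:,::-1])
a=cv2.resize(I["side"][200:280,320:400],None,fx=6,fy=6,interpolation=cv2.INTER_CUBIC)
cv2.imwrite("pics/c2.png",a[:,:,::-1])
E
```

```text
wood top 234 271 [0.3864 0.2894 0.017 ] side 0.0644 ang 78.69007110595703
wood top 458 264 [ 0.4087 -0.2958  0.017 ] side 0.075 ang 10.619654655456543
wood top 479 205 [ 0.5645 -0.3552  0.017 ] side 0.051 ang 3.814074993133545
wood top 226 201 [0.5707 0.3155 0.017 ] side 0.0926 ang 72.34988403320312
blue top 235 271 12 12 [0.3863 0.2888 0.006 ]
blue top 457 264 15 14 [ 0.4082 -0.2972  0.006 ]
blue top 480 205 10 9 [ 0.566  -0.3589  0.006 ]
blue top 226 202 19 19 [0.5708 0.3177 0.006 ]
blue top 96 107 87 125 [0.8393 0.6957 0.006 ]
blue side 351 447 26 23 [ 0.4083 -0.2995  0.006 ]
blue side 457 440 20 13 [ 0.5658 -0.3611  0.006 ]
blue side 290 204 7 18 [0.5726 0.3185 0.006 ]
blue side 326 104 114 89 [0.934  0.8183 0.006 ]
stack (array([0.59860985, 0.02117442, 0.16972016]), np.float64(0.009594738993743475))
loupe [0.46252984 0.44972646 0.042     ]
```

View pics/c1.png

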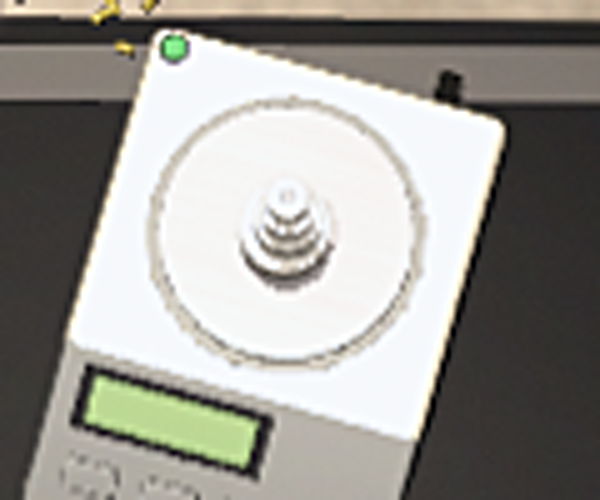

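View pics/c2.png

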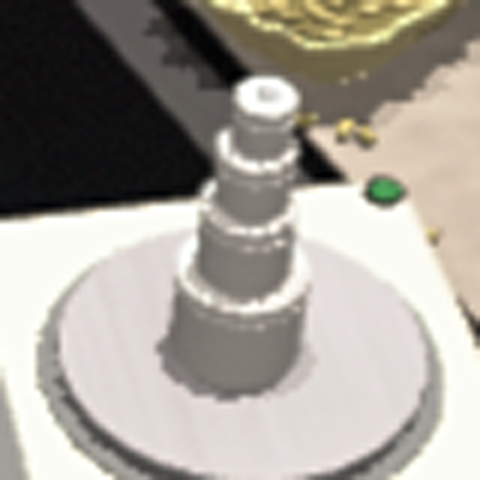

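The crops put the w50 top face at about top (336.8,178.6) and side (364.1,215.9). The tiers are distinct and concentric.

```bash
python3 - <<'E'
from h import *
P={n:r.camera_params(n) for n in("top","side")}
print(tri(ray(P["top"],(336.8,178.6)),ray(P["side"],(364.1,215.9))))
print(onz(P["top"],(336.8,178.6),.172),onz(P["side"],(364.1,215.9),.172))
# block heights: pairs of blue wells
for a,b in(((458,264),(351,447)),((480,205),(457.5,440)),((226,201.5),(290,204))): print(tri(ray(P["top"],a),ray(P["side"],b)))
p=r.camera_params("wrist");s=r.get_state();R=np.array(p["R"]);print(p["fx"],p["cx"],p["cy"],p["dist_coeffs"]);
import scipy.spatial.transform as T
Rt=T.Rotation.from_euler("xyz",s["eef_rot"],degrees=True).as_matrix()
print("cam in tool",Rt.T@(-R.T@np.array(p["t"])-s["tcp_pos"]),"cam axes in tool",(Rt.T@R.T).round(3))
E
```

```text
(array([0.6056972 , 0.02365591, 0.16627297]), np.float64(0.0009513433106258429))
[0.60427147 0.02394597 0.172     ] [0.60200571 0.0175111  0.172     ]
(array([ 0.40857381, -0.29912509,  0.00584939]), np.float64(0.000741893809023893))
(array([ 0.5664478 , -0.36097339,  0.00430213]), np.float64(0.000600513118420322))
(array([0.57110661, 0.31612459, 0.00643031]), np.float64(0.0008483413615102558))
390.2944839532895 318.8548938233238 234.59066389141313 [-0.05345176  0.          0.          0.          0.        ]
cam in tool [ 0.07624165 -0.00017808  0.02075627] cam axes in tool [[-0.   -0.96 -0.28]
 [ 1.   -0.    0.  ]
 [-0.   -0.28  0.96]]
```

```bash

python3 -m pendant '[[[0.038,0.03,-0.01,0,0,-4.3,1],[0.076,0.06,-0.02,0,0,-8.6,1],[0.114,0.09,-0.03,0,0,-13,1],[0.152,0.12,-0.04,0,0,-17.3,1],[0.19,0.148,-0.045,0,0,-21.6,1]]]'
python3 -m pendant '[[[0.024,0.04,0,0,0,0,1],[0.048,0.08,0,0,0,0,1],[0.072,0.12,0,0,0,0,1],[0.096,0.16,0,0,0,0,1],[0.117,0.199,0,0,0,0,1]]]'
python3 -m pendant '[[[0.024,0.04,0,0,0,0,1],[0.048,0.08,0,0,0,0,1],[0.082,0.13,0,0,0,0,1],[0.117,0.199,0,0,0,0,1],[0.117,0.199,0,0,0,0,1]]]'
python3 - <<'E'
from h import *
p=r.camera_params("wrist");s=r.get_state();print(s["tcp_pos"],s["eef_rot"],s["qd"].round(1))
im=r.capture("wrist");cv2.imwrite("pics/w1.png",im[:,:,::-1])
E
```

```text
time_s: 0.6
tcp_pos: [0.3711, 0.4182, 0.4505]
eef_rot: [-180.0, -0.0, 0.2]
contact_force: [1.7, 0.4, 0.4]
gripper_width: 0.0873
gripper_force: 0.0
time_s: 1.1
tcp_pos: [0.4882, 0.2192, 0.4495]
eef_rot: [180.0, 0.0, 0.0]
contact_force: [0.7, -0.0, 0.6]
gripper_width: 0.0874
gripper_force: 0.0
time_s: 1.6
tcp_pos: [0.6055, 0.0196, 0.4491]
eef_rot: [180.0, 0.0, -0.0]
contact_force: [0.7, 0.9, 0.5]
gripper_width: 0.0876
gripper_force: 0.0
[0.60549249 0.01961235 0.44912254] [ 1.79982037e+02  4.90403560e-02 -4.78921456e-02] [-37.   14.7  18.9  -0.3  -4.1  36.5]
```

View pics/w1.png

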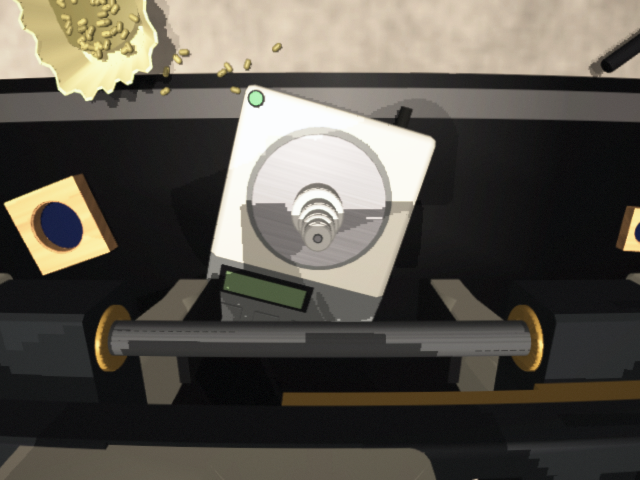

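w1 shows the stack from above, with the w50 top at about (318,238) and the tiers stepping up to w500 at (317,208). block500 is at the left near (60,225). I'll take a still picture and measure the w50 rim.

```bash
python3 -m pendant '[[[0,0,0,0,0,0,1],[0,0,0,0,0,0,1]]]' | head -2; python3 - <<'E'
from h import *
p=r.camera_params("wrist");s=r.get_state();print(s["tcp_pos"],s["qd"].round(1))
im=r.capture("wrist")
g=cv2.cvtColor(im,cv2.COLOR_RGB2GRAY)[150:290,250:390]; G=cv2.resize(g,None,fx=4,fy=4,interpolation=cv2.INTER_CUBIC)
c=cv2.HoughCircles(cv2.medianBlur(G,5),cv2.HOUGH_GRADIENT,1,8,param1=80,param2=22,minRadius=45,maxRadius=120)
print(c[0][:8] if c is not None else None)
O=cv2.cvtColor(G,cv2.COLOR_GRAY2BGR)
for k,(u,v,q) in enumerate(c[0][:4]): 
    uv=((u+.5)/4-.5+250,(v+.5)/4-.5+150); cv2.circle(O,(int(u),int(v)),int(q),((0,0,255),(0,255,0),(255,0,0),(0,255,255))[k],1)
    P=r.camera_params("top"); print(uv,q/4,onz(p,uv,.172), tri(ray(p,uv),ray(P,(336.8,178.6))),tri(ray(p,uv),ray(r.camera_params("side"),(364.1,215.9))))
cv2.imwrite("pics/c3.png",O)
for c in wood(im,800):
    print("wood",cv2.minAreaRect(c),onz(p,cv2.minAreaRect(c)[0],.018))
E
```

```text
time_s: 1.85
tcp_pos: [0.6045, 0.022, 0.4491]
[0.60453519 0.02202981 0.44911844] [ 1.4 -0.8 -0.2 -0.   0.  -0.1]
[[280.5 222.5  95.3]
 [285.5 260.5  74. ]
 [285.5 298.5  66.9]
 [279.5 212.5  86.1]
 [275.5 230.5 104.5]
 [286.5 216.5  87.1]
 [268.5 212.5  79.8]
 [284.5 325.5  57.3]]
(np.float32(319.75), np.float32(205.25)) 23.825 [0.62619275 0.02124472 0.172     ] (array([0.61412569, 0.02216218, 0.11519391]), np.float64(0.0021375288356010385)) (array([0.61722719, 0.02625863, 0.15764888]), np.float64(0.015357608562639869))
(np.float32(321.0), np.float32(214.75)) 18.5 [0.61965776 0.02040329 0.172     ] (array([0.61076016, 0.02182762, 0.13455654]), np.float64(0.003293898926646677)) (array([0.61295906, 0.02396459, 0.16146249]), np.float64(0.010909423370849084))
(np.float32(321.0), np.float32(224.25)) 16.725 [0.6130337  0.02039883 0.172     ] (array([0.60774745, 0.02198576, 0.15188321]), np.float64(0.003413923913637211)) (array([0.60888427, 0.02235676, 0.16491825]), np.float64(0.005954343794755923))
(np.float32(319.5), np.float32(202.75)) 21.525 [0.62789788 0.02141147 0.172     ] (array([0.6150784 , 0.0222241 , 0.10972252]), np.float64(0.0018759425350783733)) (array([0.61835333, 0.02681884, 0.15668528]), np.float64(0.016578104202423064))
wood ((58.5, 226.0), (90.37959289550781, 74.76883697509766), 63.78861999511719) [0.57090029 0.31230337 0.018     ]
wood ((88.0, 48.5), (97.0, 136.0), 90.0) [0.75273069 0.25010371 0.018     ]
```

View pics/c3.png

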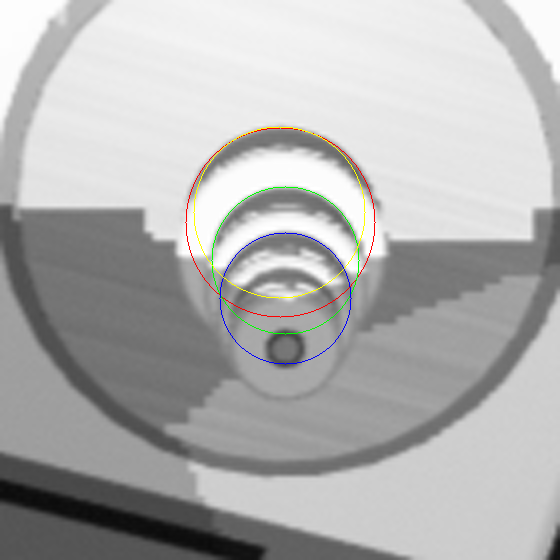

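c3 shows the w50 top dimple at crop (285.5,347), image pixel (321.0,236.4). The circles are the rims of w500, w200 and w100.

```bash
python3 - <<'E'
from h import *
p=r.camera_params("wrist");uv=(321.0,236.4)
print(onz(p,uv,.172));print(tri(ray(p,uv),ray(r.camera_params("top"),(336.8,178.6))));print(tri(ray(p,uv),ray(r.camera_params("side"),(364.1,215.9))))
for uv,z in(((321,224.25),.152),((321,214.75),.128),((319.75,205.25),.098)): print(onz(p,uv,z))
E
```

```text
[0.60430689 0.02099811 0.172     ]
(array([0.60428262, 0.02247045, 0.17183613]), np.float64(0.0029469556007162153))
(array([0.60378378, 0.02072209, 0.16926382]), np.float64(0.0007612896953112665))
[0.60764786 0.02089099 0.152     ]
[0.60908515 0.02075765 0.128     ]
[0.61037426 0.02166972 0.098     ]
```

```bash

python3 -m pendant '[[[0,0.001,0.04,0,0,0,0],[0,0.001,0.075,0,0,0,0],[0,0.001,0.1,0,0,0,0],[0,0.001,0.109,0,0,0,0],[0,0.001,0.109,0,0,0,0]]]' 10
python3 -m pendant '[[[0,0,0,0,0,0,-0.4],[0,0,0,0,0,0,-0.4],[0,0,0,0,0,0,-0.4],[0,0,0,0,0,0,-0.5],[0,0,0,0,0,0,-0.5]]]'
python3 - <<'E'
from h import *
im=r.capture("side")
a=cv2.resize(im[150:290,300:440],None,fx=4,fy=4,interpolation=cv2.INTER_CUBIC);cv2.imwrite("pics/c4.png",a[:,:,::-1])
E
```

```text
time_s: 2.4
tcp_pos: [0.6043, 0.0221, 0.34]
eef_rot: [180.0, 0.1, 0.1]
contact_force: [-0.2, -1.1, 1.0]
gripper_width: 0.053
gripper_force: 0.0
time_s: 2.9
tcp_pos: [0.6047, 0.0211, 0.3412]
eef_rot: [-180.0, -0.0, 0.0]
contact_force: [-0.3, -0.9, -0.7]
gripper_width: 0.0227
gripper_force: 0.0
```

View pics/c4.png

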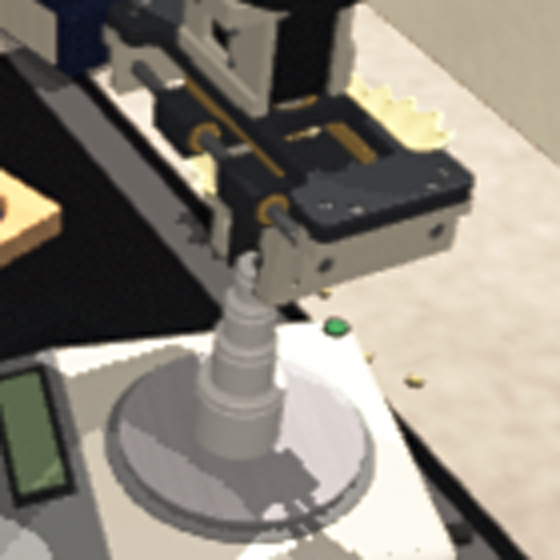

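The fingers straddle w50 with nothing displaced. I'll close and lift.

```bash

python3 -m pendant '[[[0,0,0,0,0,0,-0.6],[0,0,0,0,0,0,-0.7],[0,0,0,0,0,0,-1],[0,0,0,0,0,0,-1],[0,0,0,0,0,0,-1]]]' 15
python3 -m pendant '[[[0,0,-0.005,0,0,0,-1],[0,0,-0.02,0,0,0,-1],[0,0,-0.04,0,0,0,-1],[0,0,-0.06,0,0,0,-1],[0,0,-0.06,0,0,0,-1]]]'
```

```text
time_s: 3.45
tcp_pos: [0.6047, 0.0211, 0.3408]
eef_rot: [180.0, -0.0, 0.0]
contact_force: [-0.0, -1.3, 0.9]
gripper_width: 0.0194
gripper_force: 15.0
time_s: 3.95
tcp_pos: [0.6053, 0.0213, 0.4039]
eef_rot: [-179.9, -0.3, 0.0]
contact_force: [-0.5, -0.4, 0.5]
gripper_width: 0.0195
gripper_force: 15.0
```

```bash

python3 -m pendant '[[[-0.002,0.02,0,0,0,0,-1],[-0.006,0.06,0,0,0,0,-1],[-0.01,0.1,0,0,0,0,-1],[-0.015,0.145,0,0,0,0,-1],[-0.02,0.19,0,0,0,0,-1]]]'
python3 -m pendant '[[[-0.005,0.045,0,0,0,0,-1],[-0.01,0.09,0,0,0,0,-1],[-0.014,0.135,0,0,0,0,-1],[-0.017,0.17,0,0,0,0,-1],[-0.019,0.19,0,0,0,0,-1]]]'
python3 -m pendant '[[[0,0,0,0,0,0,-1],[0,0,0,0,0,0,-1],[0,0,0,0,0,0,-1]]]'
cat >> h.py <<'E'
def tops(p,im,z,zf):
    "wrist view: centres of wood top (plane z) and blue floor (plane zf), nearest to image middle"
    for nm,cs,zz in(("wood",wood(im,800),z),("blue",blue(im,300),zf)):
        for c in cs:
            m=cv2.minAreaRect(c); e=cv2.fitEllipse(cv2.convexHull(c)) if nm=="blue" else m
            print(nm,np.round(m[0],1),np.round(m[1],1),"rect",onz(p,m[0],zz).round(4),"ell",np.round(e[0],1),onz(p,e[0],zz).round(4))
E
python3 - <<'E'
from h import *
p=r.camera_params("wrist");s=r.get_state();print(s["tcp_pos"],s["qd"].round(1))
im=r.capture("wrist");cv2.imwrite("pics/w2.png",im[:,:,::-1]); tops(p,im,.014,.006)
E
```

```text
time_s: 4.45
tcp_pos: [0.5842, -0.1702, 0.4003]
eef_rot: [-180.0, 0.0, 0.1]
contact_force: [1.2, 0.8, -0.8]
gripper_width: 0.0192
gripper_force: 15.0
time_s: 4.95
tcp_pos: [0.5649, -0.3615, 0.3997]
eef_rot: [-180.0, 0.1, -0.1]
contact_force: [0.7, 0.3, 0.1]
gripper_width: 0.019
gripper_force: 15.0
time_s: 5.25
tcp_pos: [0.5658, -0.3582, 0.4004]
eef_rot: [-180.0, 0.0, 0.0]
contact_force: [0.7, 0.2, -0.8]
gripper_width: 0.0192
gripper_force: 15.0
[ 0.56582453 -0.35815923  0.40042213] [ 0.5 -0.2  0.1  0.3 -0.   0.1]
wood [321.3 203.8] [53.5 51.5] rect [ 0.5659 -0.3605  0.014 ] ell [321.3 203.8] [ 0.5659 -0.3605  0.014 ]
wood [514. 143.] [122.1 261.4] rect [ 0.6239 -0.5393  0.014 ] ell [514. 143.] [ 0.6239 -0.5393  0.014 ]
blue [321.5 203.5] [27. 29.] rect [ 0.5645 -0.3608  0.006 ] ell [321.4 203.3] [ 0.5648 -0.3607  0.006 ]
```

View pics/w2.png

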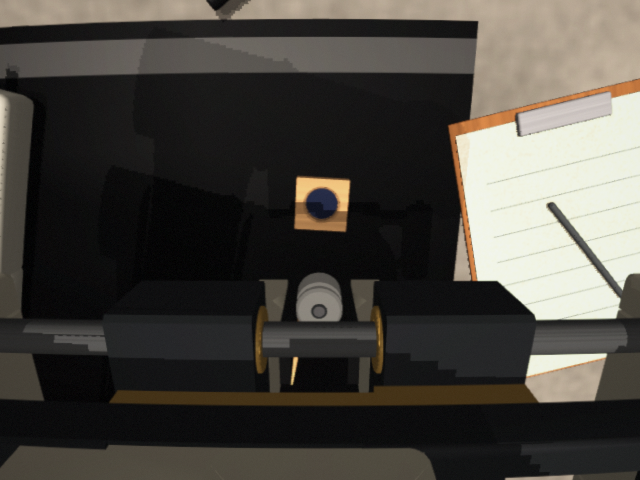

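w2 shows the held w50 (dimple at about (319,311)) and block50 with its well centred at (321.4,203.5).

```bash
python3 - <<'E'
from h import *
p=r.camera_params("wrist");print(onz(p,(319,311),.2324))
E
python3 -m pendant '[[[0,0.0015,0.04,0,0,0,-1],[0,0.0015,0.08,0,0,0,-1],[0,0.0015,0.12,0,0,0,-1],[0,0.0015,0.15,0,0,0,-1],[0,0.0015,0.17,0,0,0,-1]]]'
python3 -m pendant '[[[0,0,0.01,0,0,0,-1],[0,0,0.02,0,0,0,-1],[0,0,0.024,0,0,0,-1],[0,0,0.027,0,0,0,-1],[0,0,0.027,0,0,0,-1]]]'
python3 - <<'E'
from h import *
im=r.capture("side")
a=cv2.resize(im[380:480,390:530],None,fx=5,fy=5,interpolation=cv2.INTER_CUBIC);cv2.imwrite("pics/c5.png",a[:,:,::-1])
E
```

```text
[ 0.56586718 -0.35806984  0.2324    ]
time_s: 5.8
tcp_pos: [0.5654, -0.3589, 0.2282]
eef_rot: [-179.9, 0.1, 0.1]
contact_force: [-0.1, 0.3, -0.5]
gripper_width: 0.0192
gripper_force: 15.0
time_s: 6.3
tcp_pos: [0.5659, -0.3604, 0.2042]
eef_rot: [180.0, -0.0, 0.0]
contact_force: [0.7, 0.2, -0.7]
gripper_width: 0.019
gripper_force: 15.0
```

View pics/c5.png

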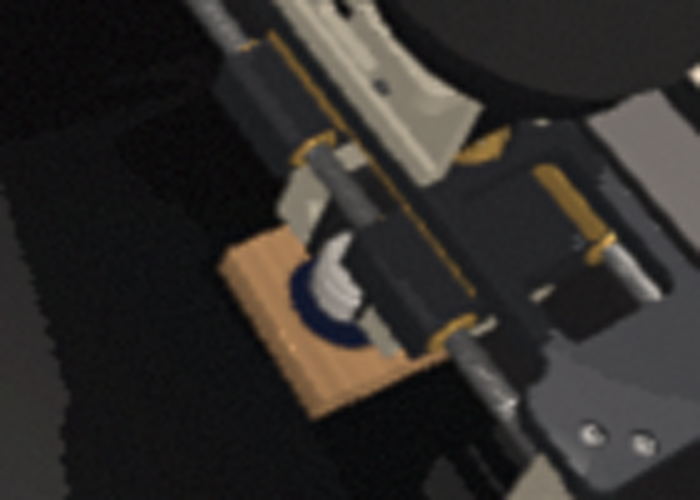

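w50 is centred over the dark well at crop (335,290). I'll lower it by force feedback.

```bash

python3 -m pendant '[[[0,0,0.003,0,0,0,-1],[0,0,0.006,0,0,0,-1],[0,0,0.008,0,0,0,-1],[0,0,0.008,0,0,0,-1]]]'
python3 -m pendant '[[[0,0,0.001,0,0,0,-1],[0,0,0.001,0,0,0,-1]]]' | grep -E "pos|force"
python3 -m pendant '[[[0,0,0.001,0,0,0,-1],[0,0,0.001,0,0,0,-1]]]' | grep -E "pos|force"
```

```text
time_s: 6.75
tcp_pos: [0.5656, -0.3603, 0.1953]
eef_rot: [-180.0, 0.0, 0.0]
contact_force: [0.3, 0.6, -0.2]
gripper_width: 0.0192
gripper_force: 15.0
tcp_pos: [0.5658, -0.3604, 0.1948]
contact_force: [-0.1, -0.1, 1.2]
gripper_force: 15.0
tcp_pos: [0.5658, -0.3604, 0.1947]
contact_force: [-1.9, 1.8, 6.8]
gripper_force: 15.0
```

Contact is about 7 N upward, so the weight is on the floor. I'll release, rise and verify.

```bash

python3 -m pendant '[[[0,0,0,0,0,0,-0.4],[0,0,0,0,0,0,-0.2],[0,0,0,0,0,0,0],[0,0,0,0,0,0,0],[0,0,-0.005,0,0,0,0]]]'
python3 -m pendant '[[[0,0,-0.03,0,0,0,0],[0,0,-0.08,0,0,0,0],[0,0,-0.13,0,0,0,0],[0,0,-0.17,0,0,0,0],[0,0,-0.2,0,0,0,0]]]' | grep -E "pos|force"
python3 - <<'E'
from h import *
p=r.camera_params("wrist");s=r.get_state()
im=r.capture("wrist"); tops(p,im,.014,.006)
a=cv2.resize(im[150:290,250:390],None,fx=3,fy=3,interpolation=cv2.INTER_CUBIC);cv2.imwrite("pics/c6.png",a[:,:,::-1])
E
python3 -m pendant '[[[0.004,-0.04,-0.005,0,0,0,0],[0.008,-0.08,-0.01,0,0,0,0],[0.012,-0.12,-0.015,0,0,0,0],[0.017,-0.16,-0.02,0,0,0,0],[0.021,-0.2,-0.025,0,0,0,0]]]' | grep -E "pos|force"
python3 -m pendant '[[[0.004,-0.04,-0.005,0,0,0,0],[0.008,-0.08,-0.01,0,0,0,0],[0.012,-0.12,-0.015,0,0,0,0],[0.017,-0.16,-0.02,0,0,0,0],[0.02,-0.1815,-0.025,0,0,0,0]]]'| grep -E "pos|force"
python3 -m pendant '[[[0,0,0,0,0,0,0],[0,0,0,0,0,0,0],[0,0,0,0,0,0,0]]]'| grep -E "pos|force|time"
python3 - <<'E'
from h import *
p=r.camera_params("wrist");s=r.get_state();print(s["tcp_pos"])
im=r.capture("wrist");
a=cv2.resize(im[150:290,250:390],None,fx=4,fy=4,interpolation=cv2.INTER_CUBIC)
b=cv2.imread("pics/c6.png"); b=cv2.copyMakeBorder(b[:,200-180:200+20+20],0,140,0,0,cv2.BORDER_CONSTANT)
cv2.imwrite("pics/c7.png",np.hstack([a[:,:,::-1],b]))
E
```

```text
time_s: 7.65
tcp_pos: [0.5654, -0.3603, 0.1979]
eef_rot: [-180.0, 0.1, 0.0]
contact_force: [-0.9, -0.3, 0.3]
gripper_width: 0.0434
gripper_force: 0.0
tcp_pos: [0.5657, -0.3605, 0.4028]
contact_force: [0.0, -0.1, -0.2]
gripper_force: 0.0
wood [318.2 204.7] [53.2 51.3] rect [ 0.5659 -0.3606  0.014 ] ell [318.2 204.7] [ 0.5659 -0.3606  0.014 ]
wood [512.5 142.5] [122.1 264. ] rect [ 0.6255 -0.5423  0.014 ] ell [512.5 142.5] [ 0.6255 -0.5423  0.014 ]
tcp_pos: [0.5866, -0.1589, 0.424]
contact_force: [0.7, -0.3, 0.4]
gripper_force: 0.0
tcp_pos: [0.6066, 0.0238, 0.449]
contact_force: [-0.5, -0.3, 0.8]
gripper_force: 0.0
time_s: 9.5
tcp_pos: [0.6064, 0.0204, 0.4484]
contact_force: [0.0, -0.4, -0.5]
gripper_force: 0.0
[0.60642347 0.02044156 0.44844146]
```

View pics/c7.png

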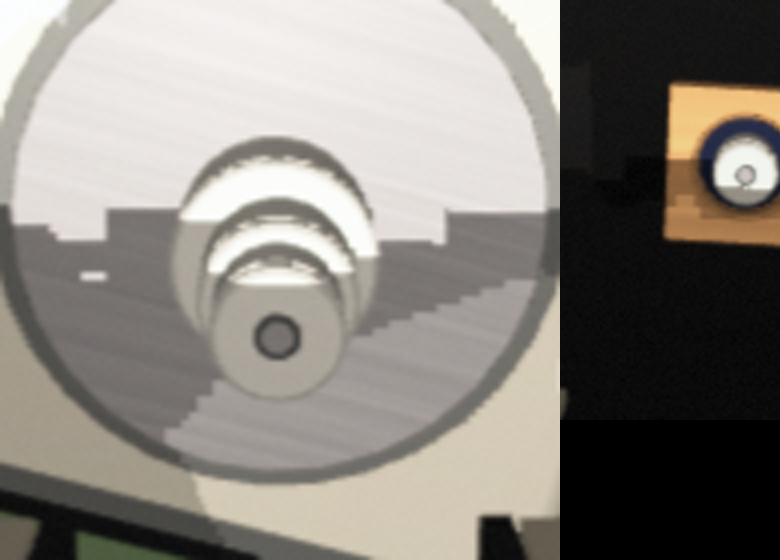

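w50 is seated in block50's well (right inset). The w100 dimple is at image (319.0,233.9). I'll descend 50 mm and take a second look for its height.

```bash
cat >> h.py <<'E'
def dot(im,box,rr):
    x0,y0,x1,y1=box
    G=cv2.resize(cv2.cvtColor(im,cv2.COLOR_RGB2GRAY)[y0:y1,x0:x1],None,fx=4,fy=4,interpolation=cv2.INTER_CUBIC)
    c=cv2.HoughCircles(cv2.medianBlur(G,5),cv2.HOUGH_GRADIENT,1,30,param1=80,param2=12,minRadius=rr[0]*4,maxRadius=rr[1]*4)
    return [] if c is None else [((u+.5)/4-.5+x0,(v+.5)/4-.5+y0,q/4) for u,v,q in c[0][:3]]
def two(box,rr,uv0,p0):
    p=r.camera_params("wrist");s=r.get_state();im=r.capture("wrist")
    print(s["tcp_pos"])
    for c in dot(im,box,rr): print(np.round(c,1),tri(ray(p0,uv0),ray(p,c[:2])))
    return im,p
E
python3 - <<'E'
from h import *
import pickle
p=r.camera_params("wrist");im=r.capture("wrist");d=dot(im,(280,210,360,260),(4,9));print(np.round(d,1),onz(p,d[0][:2],.152)); pickle.dump((p,d[0][:2]),open("v.pkl","wb"))
E
python3 -m pendant '[[[0,0,0.03,0,0,0,0],[0,0,0.06,0,0,0,0],[0,0,0.06,0,0,0,0],[0,0,0.06,0,0,0,0]]]'| grep -E "pos|force|time"
python3 - <<'E'
from h import *
import pickle
p0,uv=pickle.load(open("v.pkl","rb"));im,p=two((280,220,360,300),(4,11),uv,p0)
print(onz(p,dot(im,(280,220,360,300),(4,11))[0][:2],.152))
E
```

```text
[[318.5 234.    5.7]
 [326.2 223.2   8.3]
 [312.2 220.    4.3]] [0.60260192 0.0202975  0.152     ]
time_s: 10.0
tcp_pos: [0.6069, 0.0204, 0.3891]
contact_force: [-0.2, -0.0, 1.2]
gripper_force: 0.0
[0.606864   0.02042678 0.38906994]
[318.8 262.5   7.2] (array([0.60217126, 0.0202291 , 0.15051321]), np.float64(0.00013861642338930356))
[306.  234.    7.5] (array([0.67584517, 0.02020603, 0.37363959]), np.float64(0.016972794049200855))
[314.5 220.2   8.6] (array([0.79381843, 0.01786662, 0.80808262]), np.float64(0.004207303540015624))
[0.60272539 0.02016111 0.152     ]
```

```bash

python3 -m pendant '[[[-0.004,0,0.03,0,0,0,0],[-0.004,0,0.055,0,0,0,0],[-0.004,0,0.068,0,0,0,0],[-0.004,0,0.071,0,0,0,0],[-0.004,0,0.071,0,0,0,-0.2]]]'
python3 -m pendant '[[[0,0,0,0,0,0,-0.35],[0,0,0,0,0,0,-0.45],[0,0,0,0,0,0,-0.6],[0,0,0,0,0,0,-1],[0,0,0,0,0,0,-1]]]' 20
python3 -m pendant '[[[0,0,-0.005,0,0,0,-1],[0,0,-0.02,0,0,0,-1],[0,0,-0.04,0,0,0,-1],[0,0,-0.07,0,0,0,-1],[0,0,-0.08,0,0,0,-1]]]'
```

```text
time_s: 10.55
tcp_pos: [0.6033, 0.0212, 0.3187]
eef_rot: [180.0, -0.1, 0.0]
contact_force: [0.2, 0.2, 0.2]
gripper_width: 0.0394
gripper_force: 0.0
time_s: 11.05
tcp_pos: [0.6031, 0.0212, 0.3189]
eef_rot: [-180.0, -0.1, 0.0]
contact_force: [-1.0, 0.2, 5.6]
gripper_width: 0.0248
gripper_force: 20.0
time_s: 11.55
tcp_pos: [0.6031, 0.0212, 0.4007]
eef_rot: [-180.0, -0.2, 0.0]
contact_force: [0.9, -0.4, -1.2]
gripper_width: 0.0251
gripper_force: 20.0
```

```bash

python3 -m pendant '[[[-0.015,-0.02,0,0,0,0,-1],[-0.04,-0.05,0,0,0,0,-1],[-0.067,-0.083,0,0,0,0,-1],[-0.094,-0.116,0,0,0,0,-1],[-0.12,-0.149,0,0,0,0,-1]]]'| grep -E "pos|force"
python3 -m pendant '[[[-0.026,-0.033,0,0,0,0,-1],[-0.052,-0.065,0,0,0,0,-1],[-0.075,-0.095,0,0,0,0,-1],[-0.09,-0.112,0,0,0,0,-1],[-0.0965,-0.1195,0,0,0,0,-1]]]'| grep -E "pos|force"
python3 -m pendant '[[[0,0,0,0,0,0,-1],[0,0,0,0,0,0,-1],[0,0,0,0,0,0,-1]]]'
python3 - <<'E'
from h import *
p=r.camera_params("wrist");s=r.get_state();print(s["tcp_pos"],s["qd"].round(1))
im=r.capture("wrist");cv2.imwrite("pics/w3.png",im[:,:,::-1]); tops(p,im,.016,.006)
d=dot(im,(280,280,360,340),(4,13)); z=s["tcp_pos"][2]-.178+.011
for c in d: print(np.round(c,1),onz(p,c[:2],z))
E
```

```text
tcp_pos: [0.4812, 0.1709, 0.3972]
contact_force: [0.5, 0.1, -0.2]
gripper_force: 20.0
tcp_pos: [0.3847, 0.2908, 0.3974]
contact_force: [0.5, -0.4, -1.5]
gripper_force: 20.0
time_s: 12.85
tcp_pos: [0.3866, 0.2889, 0.3975]
eef_rot: [180.0, 0.0, -0.0]
contact_force: [0.9, -0.6, -1.8]
gripper_width: 0.0252
gripper_force: 20.0
[0.3865743  0.28894347 0.3974664 ] [-0.3  0.   0.  -0.   0.  -0.1]
wood [321.6 203.2] [65.7 68.3] rect [0.3883 0.286  0.016 ] ell [321.6 203.2] [0.3883 0.286  0.016 ]
blue [322.  202.5] [33. 34.] rect [0.3869 0.2855 0.006 ] ell [321.7 202.7] [0.3867 0.2859 0.006 ]
blue [291.  10.] [20. 60.] rect [0.556  0.3124 0.006 ] ell [291.2  -3.2] [0.5665 0.3121 0.006 ]
[319. 314.  10.] [0.38571635 0.28872204 0.2304664 ]
[335.5 298.5  12.5] [0.39278124 0.28194151 0.2304664 ]
[305.  296.   12.6] [0.39392305 0.29445067 0.2304664 ]
```

View pics/w3.png

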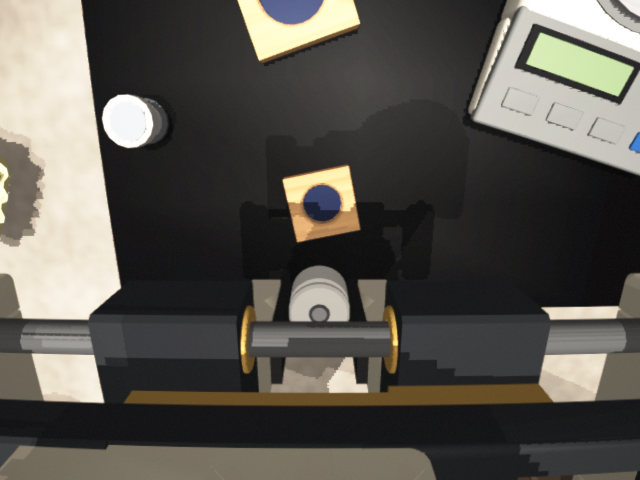

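w3 shows the held w100 (dimple (319,314)) and block100's well at (321.7,202.7). The loupe is clear at (135,121). Now I'll shift and lower.

```bash

python3 -m pendant '[[[0.002,0.0028,0.04,0,0,0,-1],[0.002,0.0028,0.08,0,0,0,-1],[0.002,0.0028,0.12,0,0,0,-1],[0.002,0.0028,0.15,0,0,0,-1],[0.002,0.0028,0.17,0,0,0,-1]]]'| grep -E "pos|force"
python3 -m pendant '[[[0,0,0.01,0,0,0,-1],[0,0,0.018,0,0,0,-1],[0,0,0.023,0,0,0,-1],[0,0,0.026,0,0,0,-1],[0,0,0.026,0,0,0,-1]]]'| grep -E "pos|force"
python3 -m pendant '[[[0,0,0.001,0,0,0,-1],[0,0,0.002,0,0,0,-1],[0,0,0.002,0,0,0,-1]]]'| grep -E "pos|force"
```

```text
tcp_pos: [0.3882, 0.2855, 0.2255]
contact_force: [0.1, -0.4, -0.7]
gripper_force: 20.0
tcp_pos: [0.3882, 0.2869, 0.202]
contact_force: [-0.2, -0.4, -1.7]
gripper_force: 20.0
tcp_pos: [0.3881, 0.2869, 0.1999]
contact_force: [-0.2, -0.4, -0.5]
gripper_force: 20.0
```

```bash

python3 -m pendant '[[[0,0,0.001,0,0,0,-1],[0,0,0.0015,0,0,0,-1],[0,0,0.0015,0,0,0,-1]]]'| grep -E "pos|force"
python3 -m pendant '[[[0,0,0.001,0,0,0,-1],[0,0,0.001,0,0,0,-1]]]'| grep -E "pos|force"
python3 -m pendant '[[[0,0,0.001,0,0,0,-1],[0,0,0.001,0,0,0,-1]]]'| grep -E "pos|force"
```

```text
tcp_pos: [0.3881, 0.2868, 0.1981]
contact_force: [0.5, 0.5, -0.5]
gripper_force: 20.0
tcp_pos: [0.3881, 0.2868, 0.197]
contact_force: [0.4, 0.2, -1.0]
gripper_force: 20.0
tcp_pos: [0.3881, 0.2868, 0.1968]
contact_force: [-3.8, -1.2, 10.2]
gripper_force: 20.0
```

Contact at the expected height. I'll release, rise, look and return to the stack.

```bash

python3 -m pendant '[[[0,0,0,0,0,0,-0.2],[0,0,0,0,0,0,0],[0,0,0,0,0,0,0.1],[0,0,0,0,0,0,0.1],[0,0,-0.005,0,0,0,0.1]]]'| grep -E "pos|force|width"
python3 -m pendant '[[[0,0,-0.03,0,0,0,0],[0,0,-0.08,0,0,0,0],[0,0,-0.13,0,0,0,0],[0,0,-0.17,0,0,0,0],[0,0,-0.2,0,0,0,0]]]' | grep -E "pos|force"
python3 - <<'E'
from h import *
p=r.camera_params("wrist");im=r.capture("wrist")
a=cv2.resize(im[150:290,250:390],None,fx=2,fy=2,interpolation=cv2.INTER_CUBIC);cv2.imwrite("pics/c8.png",a[:,:,::-1])
E
python3 -m pendant '[[[0.027,0.033,-0.01,0,0,0,0],[0.054,0.066,-0.02,0,0,0,0],[0.081,0.1,-0.03,0,0,0,0],[0.108,0.132,-0.035,0,0,0,0],[0.135,0.165,-0.035,0,0,0,0]]]' | grep -E "pos|force"
python3 -m pendant '[[[0.027,0.033,0,0,0,0,0],[0.054,0.066,0,0,0,0,0],[0.08,0.095,0,0,0,0,0],[0.082,0.1,0,0,0,0,0],[0.082,0.1005,0,0,0,0,0]]]'| grep -E "pos|force"
python3 -m pendant '[[[0,0,0,0,0,0,0],[0,0,0,0,0,0,0],[0,0,0,0,0,0,0]]]'| grep -E "pos|force|time"
python3 - <<'E'
from h import *
import pickle
p=r.camera_params("wrist");s=r.get_state();print(s["tcp_pos"])
im=r.capture("wrist"); 
for d in dot(im,(280,190,360,260),(4,9)): print(np.round(d,1),onz(p,d[:2],.128))
pickle.dump((p,im),open("v.pkl","wb"))
a=cv2.resize(im[150:290,250:390],None,fx=3,fy=3,interpolation=cv2.INTER_CUBIC)
b=cv2.copyMakeBorder(cv2.imread("pics/c8.png"),0,140,0,0,cv2.BORDER_CONSTANT)
cv2.imwrite("pics/c9.png",np.hstack([a[:,:,::-1],b]))
E
```

```text
tcp_pos: [0.388, 0.2866, 0.2007]
contact_force: [-0.4, -0.3, 0.5]
gripper_width: 0.0479
gripper_force: 0.0
tcp_pos: [0.3881, 0.2866, 0.4048]
contact_force: [0.8, 1.6, 0.6]
gripper_force: 0.0
tcp_pos: [0.524, 0.1204, 0.4374]
contact_force: [1.1, 0.1, -0.9]
gripper_force: 0.0
tcp_pos: [0.6055, 0.0202, 0.4353]
contact_force: [0.7, 0.3, -0.8]
gripper_force: 0.0
time_s: 17.25
tcp_pos: [0.6046, 0.0222, 0.4366]
contact_force: [0.0, 0.4, 0.7]
gripper_force: 0.0
[0.60463561 0.02224483 0.4366406 ]
[321.8 228.    7.1] [0.60235852 0.01997138 0.128     ]
[306.8 203.5   8.6] [0.62141682 0.031307   0.128     ]
[338.2 204.2   7.7] [0.62088039 0.0076355  0.128     ]
```

View pics/c9.png

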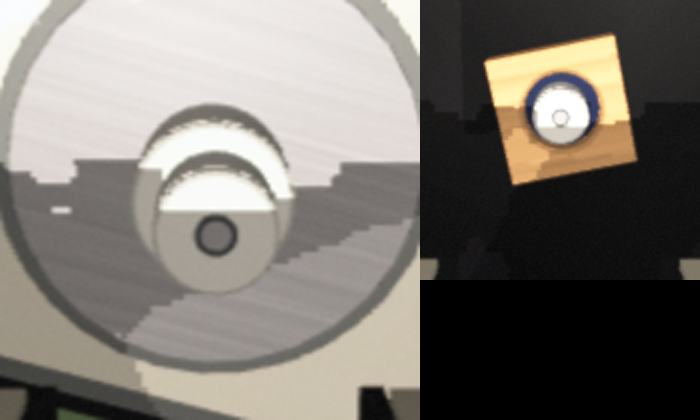

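w100 is seated (right inset, crop (560,118)). The w200 dimple is at image (321.8,228). I'll take a second look lower down.

```bash

python3 -m pendant '[[[-0.002,0.002,0.03,0,0,0,0.3],[-0.002,0.002,0.06,0,0,0,0.3],[-0.002,0.002,0.06,0,0,0,0.3],[-0.002,0.002,0.06,0,0,0,0.3]]]'| grep -E "pos|force|time"
python3 - <<'E'
from h import *
import pickle
p0,im0=pickle.load(open("v.pkl","rb"));im,p=two((290,220,350,290),(4,11),(321.8,228),p0)
print(onz(p,dot(im,(290,220,350,290),(4,11))[0][:2],.128))
E
```

```text
time_s: 17.7
tcp_pos: [0.6033, 0.0197, 0.3768]
contact_force: [0.2, -0.1, 1.0]
gripper_force: 0.0
[0.60328754 0.01970825 0.37680904]
[317.8 250.8   9. ] (array([0.60152222, 0.01999566, 0.12488059]), np.float64(0.00017955213238733648))
[308.  229.5   5.2] (array([0.64156141, 0.02188283, 0.24529813]), np.float64(0.0140231229357787))
[318.5 231.2   9.2] (array([ 0.39170912,  0.01629558, -0.65323587]), np.float64(0.007553888334344763))
[0.60258991 0.02007978 0.128     ]
```

```bash

python3 -m pendant '[[[-0.001,0,0.03,0,0,0,0.3],[-0.001,0,0.06,0,0,0,0.3],[-0.001,0,0.08,0,0,0,0.3],[-0.001,0,0.086,0,0,0,0.2],[-0.001,0,0.086,0,0,0,0]]]'
python3 -m pendant '[[[0,0,0,0,0,0,-0.15],[0,0,0,0,0,0,-0.22],[0,0,0,0,0,0,-0.4],[0,0,0,0,0,0,-1],[0,0,0,0,0,0,-1]]]' 30
python3 -m pendant '[[[0,0,-0.005,0,0,0,-1],[0,0,-0.02,0,0,0,-1],[0,0,-0.05,0,0,0,-1],[0,0,-0.08,0,0,0,-1],[0,0,-0.11,0,0,0,-1]]]'
```

```text
time_s: 18.25
tcp_pos: [0.6027, 0.0195, 0.291]
eef_rot: [180.0, -0.0, 0.0]
contact_force: [0.4, 0.2, -0.1]
gripper_width: 0.0491
gripper_force: 0.0
time_s: 18.75
tcp_pos: [0.6026, 0.0195, 0.2916]
eef_rot: [-180.0, -0.1, 0.0]
contact_force: [-1.4, 1.0, 6.9]
gripper_width: 0.032
gripper_force: 30.0
time_s: 19.25
tcp_pos: [0.6018, 0.0192, 0.401]
eef_rot: [180.0, 0.1, -0.0]
contact_force: [1.1, -0.1, -1.9]
gripper_width: 0.0321
gripper_force: 30.0
```

```bash

python3 -m pendant '[[[-0.012,0.02,0,0,0,0,-1],[-0.034,0.056,0,0,0,0,-1],[-0.056,0.092,0,0,0,0,-1],[-0.078,0.128,0,0,0,0,-1],[-0.1,0.164,0,0,0,0,-1]]]'| grep -E "pos|force"
python3 -m pendant '[[[-0.022,0.036,0,0,0,0,-1],[-0.044,0.072,0,0,0,0,-1],[-0.066,0.108,0,0,0,0,-1],[-0.084,0.138,0,0,0,0,-1],[-0.0937,0.1535,0,0,0,0,-1]]]'| grep -E "pos|force"
python3 -m pendant '[[[0,0,0,0,0,0,-1],[0,0,0,0,0,0,-1],[0,0,0,0,0,0,-1]]]'
python3 - <<'E'
from h import *
p=r.camera_params("wrist");s=r.get_state();print(s["tcp_pos"],s["qd"].round(1))
im=r.capture("wrist");cv2.imwrite("pics/w4.png",im[:,:,::-1]); tops(p,im,.018,.006)
d=dot(im,(280,290,360,340),(5,13)); z=s["tcp_pos"][2]-.178+.0145
for c in d: print(np.round(c,1),onz(p,c[:2],z))
E
```

```text
tcp_pos: [0.5003, -0.1461, 0.3995]
contact_force: [0.5, -0.4, -1.7]
gripper_force: 30.0
tcp_pos: [0.406, -0.3, 0.3995]
contact_force: [0.7, 0.3, -1.5]
gripper_force: 30.0
time_s: 20.55
tcp_pos: [0.4085, -0.2978, 0.3999]
eef_rot: [-180.0, 0.0, 0.0]
contact_force: [-1.0, 0.7, -2.0]
gripper_width: 0.0321
gripper_force: 30.0
[ 0.40845236 -0.29783589  0.39985887] [ 0.6  0.   0.3  0.1 -0.   0.1]
wood [320.4 203.7] [80.6 77.5] rect [ 0.4095 -0.2994  0.018 ] ell [320.4 203.7] [ 0.4095 -0.2994  0.018 ]
wood [589.3 125.7] [259.6  78.5] rect [ 0.4834 -0.5463  0.018 ] ell [589.3 125.7] [ 0.4834 -0.5463  0.018 ]
wood [391.7  27.3] [59.6 58.8] rect [ 0.5621 -0.3596  0.018 ] ell [391.7  27.3] [ 0.5621 -0.3596  0.018 ]
blue [320. 203.] [40. 42.] rect [ 0.4077 -0.299   0.006 ] ell [320.3 202.7] [ 0.408  -0.2993  0.006 ]
[319.5 317.5  12.6] [ 0.40783451 -0.29814242  0.23635887]
[312.2 314.5   6.5] [ 0.40919364 -0.295197    0.23635887]
[325.  312.2   5.1] [ 0.41020968 -0.30037028  0.23635887]
```

View pics/w4.png

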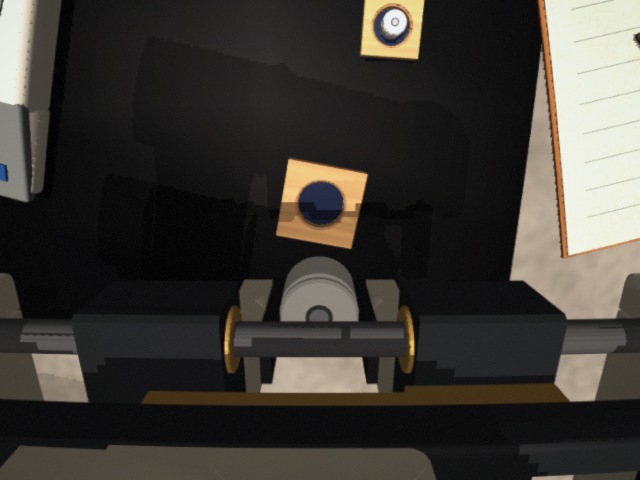

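w4 shows the held w200 (dimple about (319.5,317)) and block200's well at (320.3,202.8). The offset is about 1 mm. w50 is still seated at (394,22).

```bash

python3 -m pendant '[[[0.001,0.001,0.04,0,0,0,-1],[0.001,0.001,0.08,0,0,0,-1],[0.001,0.001,0.12,0,0,0,-1],[0.001,0.001,0.15,0,0,0,-1],[0.001,0.001,0.17,0,0,0,-1]]]'| grep -E "pos|force"
python3 -m pendant '[[[0,0,0.01,0,0,0,-1],[0,0,0.017,0,0,0,-1],[0,0,0.021,0,0,0,-1],[0,0,0.024,0,0,0,-1],[0,0,0.024,0,0,0,-1]]]'| grep -E "pos|force"
python3 -m pendant '[[[0,0,0.001,0,0,0,-1],[0,0,0.003,0,0,0,-1],[0,0,0.003,0,0,0,-1]]]'| grep -E "pos|force"
python3 -m pendant '[[[0,0,0.001,0,0,0,-1],[0,0,0.001,0,0,0,-1]]]'| grep -E "pos|force"
```

```text
tcp_pos: [0.4093, -0.2982, 0.2279]
contact_force: [-0.1, 0.3, -0.9]
gripper_force: 30.0
tcp_pos: [0.4097, -0.2992, 0.2066]
contact_force: [0.3, -0.1, -1.8]
gripper_force: 30.0
tcp_pos: [0.4095, -0.2992, 0.2032]
contact_force: [-0.3, -0.3, -3.1]
gripper_force: 30.0
tcp_pos: [0.4095, -0.2992, 0.2021]
contact_force: [0.3, -1.2, -2.4]
gripper_force: 30.0
```

```bash

python3 -m pendant '[[[0,0,0.001,0,0,0,-1],[0,0,0.0015,0,0,0,-1],[0,0,0.0015,0,0,0,-1]]]'| grep -E "pos|force"
python3 -m pendant '[[[0,0,0.001,0,0,0,-1],[0,0,0.001,0,0,0,-1]]]'| grep -E "pos|force"
python3 -m pendant '[[[0,0,0.001,0,0,0,-1],[0,0,0.001,0,0,0,-1]]]'| grep -E "pos|force"
```

```text
tcp_pos: [0.4095, -0.2992, 0.2006]
contact_force: [-0.5, 0.5, -1.4]
gripper_force: 30.0
tcp_pos: [0.4096, -0.2992, 0.1996]
contact_force: [-0.1, -0.8, -2.4]
gripper_force: 30.0
tcp_pos: [0.4095, -0.2992, 0.1995]
contact_force: [-3.4, 2.6, 9.4]
gripper_force: 30.0
```

```bash

python3 -m pendant '[[[0,0,0,0,0,0,0],[0,0,0,0,0,0,0.2],[0,0,0,0,0,0,0.3],[0,0,0,0,0,0,0.3],[0,0,-0.005,0,0,0,0.3]]]'| grep -E "pos|force|width"
python3 -m pendant '[[[0,0,-0.03,0,0,0,0.3],[0,0,-0.08,0,0,0,0.5],[0,0,-0.13,0,0,0,0.5],[0,0,-0.17,0,0,0,0.5],[0,0,-0.2,0,0,0,0.5]]]' | grep -E "pos|force"
python3 - <<'E'
from h import *
p=r.camera_params("wrist");im=r.capture("wrist")
a=cv2.resize(im[150:290,250:390],None,fx=2,fy=2,interpolation=cv2.INTER_CUBIC);cv2.imwrite("pics/c8.png",a[:,:,::-1])
E
python3 -m pendant '[[[0.024,-0.04,0,0,0,0,0.5],[0.048,-0.08,0,0,0,0,0.5],[0.072,-0.12,0,0,0,0,0.5],[0.096,-0.16,0,0,0,0,0.5],[0.12,-0.2,0,0,0,0,0.5]]]' | grep -E "pos|force"
python3 -m pendant '[[[0.024,-0.04,0,0,0,0,0.5],[0.048,-0.08,0,0,0,0,0.5],[0.072,-0.115,0,0,0,0,0.5],[0.0735,-0.119,0,0,0,0,0.5],[0.0735,-0.119,0,0,0,0,0.5]]]'| grep -E "pos|force"
python3 -m pendant '[[[0,0,0,0,0,0,0.5],[0,0,0,0,0,0,0.5],[0,0,0,0,0,0,0.5]]]'| grep -E "pos|force|time"
python3 - <<'E'
from h import *
import pickle
p=r.camera_params("wrist");s=r.get_state();print(s["tcp_pos"])
im=r.capture("wrist"); 
for d in dot(im,(280,190,360,260),(4,11)): print(np.round(d,1),onz(p,d[:2],.098))
pickle.dump((p,im),open("v.pkl","wb"))
a=cv2.resize(im[150:290,250:390],None,fx=3,fy=3,interpolation=cv2.INTER_CUBIC)
b=cv2.copyMakeBorder(cv2.imread("pics/c8.png"),0,140,0,0,cv2.BORDER_CONSTANT)
cv2.imwrite("pics/c10.png",np.hstack([a[:,:,::-1],b]))
E
```

```text
tcp_pos: [0.4093, -0.2991, 0.2032]
contact_force: [0.9, 0.1, 0.7]
gripper_width: 0.0564
gripper_force: 0.0
tcp_pos: [0.4093, -0.2992, 0.4073]
contact_force: [0.2, -1.2, 0.3]
gripper_force: 0.0
tcp_pos: [0.5299, -0.0974, 0.404]
contact_force: [1.8, -0.2, 0.3]
gripper_force: 0.0
tcp_pos: [0.6033, 0.0211, 0.4029]
contact_force: [-0.4, -0.0, 0.1]
gripper_force: 0.0
time_s: 25.15
tcp_pos: [0.6025, 0.0188, 0.4041]
contact_force: [-0.3, -0.0, 0.1]
gripper_force: 0.0
[0.60248758 0.01881859 0.40407428]
[316.  225.   10.2] [0.60321633 0.02086235 0.098     ]
[301.  205.    9.2] [0.61864828 0.03199377 0.098     ]
[328.  203.5   5.8] [0.61976079 0.01187637 0.098     ]
```

View pics/c10.png

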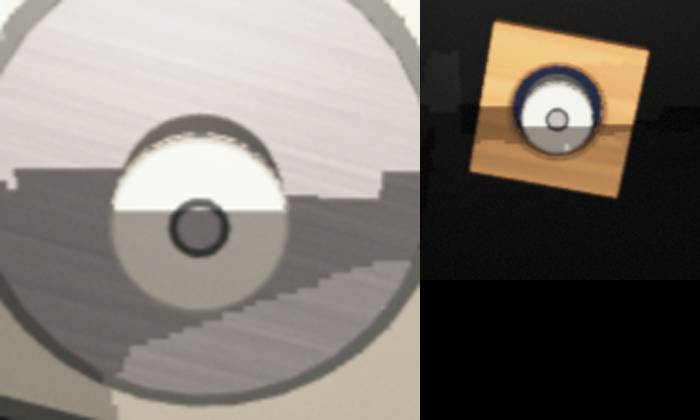

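w200 is seated (right inset, crop (557,119)). The w500 dimple is at image (316,225). I'll take a second look lower down.

```bash

python3 -m pendant '[[[0.001,-0.002,0.03,0,0,0,0.6],[0.001,-0.002,0.06,0,0,0,0.6],[0.001,-0.002,0.06,0,0,0,0.6],[0.001,-0.002,0.06,0,0,0,0.6]]]'| grep -E "pos|force|time"
python3 - <<'E'
from h import *
import pickle
p0,im0=pickle.load(open("v.pkl","rb"));im,p=two((290,220,350,290),(5,14),(316,225),p0)
print(onz(p,dot(im,(290,220,350,290),(5,14))[0][:2],.098))
E
```

```text
time_s: 25.6
tcp_pos: [0.6041, 0.0214, 0.3442]
contact_force: [0.3, -0.1, 0.2]
gripper_force: 0.0
[0.60411092 0.02139543 0.34423727]
[319.2 252.8  12.3] (array([0.60415041, 0.02084971, 0.10153535]), np.float64(2.8500170594292173e-05))
[0.60293453 0.02085591 0.098     ]
```

```bash

python3 -m pendant '[[[-0.001,0,0.03,0,0,0,0.6],[-0.001,0,0.06,0,0,0,0.6],[-0.001,0,0.08,0,0,0,0.6],[-0.001,0,0.089,0,0,0,0.5],[-0.001,0,0.089,0,0,0,0.3]]]'
python3 -m pendant '[[[0,0,0,0,0,0,0.15],[0,0,0,0,0,0,0.08],[0,0,0,0,0,0,-0.1],[0,0,0,0,0,0,-1],[0,0,0,0,0,0,-1]]]' 50
python3 -m pendant '[[[0,0,-0.005,0,0,0,-1],[0,0,-0.02,0,0,0,-1],[0,0,-0.06,0,0,0,-1],[0,0,-0.1,0,0,0,-1],[0,0,-0.14,0,0,0,-1]]]'
```

```text
time_s: 26.15
tcp_pos: [0.6033, 0.0218, 0.2549]
eef_rot: [180.0, 0.0, 0.0]
contact_force: [0.3, -0.1, 0.4]
gripper_width: 0.0621
gripper_force: 0.0
time_s: 26.65
tcp_pos: [0.6035, 0.0218, 0.2562]
eef_rot: [-180.0, -0.1, 0.0]
contact_force: [-1.5, -1.3, 6.6]
gripper_width: 0.0453
gripper_force: 50.0
time_s: 27.15
tcp_pos: [0.6023, 0.0219, 0.3954]
eef_rot: [-180.0, 0.1, -0.0]
contact_force: [1.5, 0.8, -5.3]
gripper_width: 0.0448
gripper_force: 50.0
```

```bash

python3 -m pendant '[[[-0.002,-0.02,0,0,0,0,-1],[-0.006,-0.055,0,0,0,0,-1],[-0.01,-0.09,0,0,0,0,-1],[-0.014,-0.125,0,0,0,0,-1],[-0.017,-0.16,0,0,0,0,-1]]]'| grep -E "pos|force"
python3 -m pendant '[[[-0.004,-0.035,0,0,0,0,-1],[-0.008,-0.07,0,0,0,0,-1],[-0.012,-0.1,0,0,0,0,-1],[-0.014,-0.123,0,0,0,0,-1],[-0.015,-0.1335,0,0,0,0,-1]]]'| grep -E "pos|force"
python3 -m pendant '[[[0,0,0,0,0,0,-1],[0,0,0,0,0,0,-1],[0,0,0,0,0,0,-1]]]'
python3 - <<'E'
from h import *
p=r.camera_params("wrist");s=r.get_state();print(s["tcp_pos"],s["qd"].round(1))
im=r.capture("wrist");cv2.imwrite("pics/w5.png",im[:,:,::-1]); tops(p,im,.020,.006)
d=dot(im,(280,290,360,350),(5,16)); z=s["tcp_pos"][2]-.178+.020
for c in d: print(np.round(c,1),onz(p,c[:2],z))
E
```

```text
tcp_pos: [0.585, 0.183, 0.3941]
contact_force: [0.4, -0.2, -4.1]
gripper_force: 50.0
tcp_pos: [0.5703, 0.3173, 0.3938]
contact_force: [-0.1, -0.5, -6.0]
gripper_force: 50.0
time_s: 28.45
tcp_pos: [0.571, 0.3143, 0.3946]
eef_rot: [180.0, 0.0, -0.0]
contact_force: [0.3, 0.2, -4.6]
gripper_width: 0.0454
gripper_force: 50.0
[0.57102225 0.31434408 0.39460746] [-0.2 -0.2  0.1 -0.   0.1 -0.1]
wood [346.5 374.5] [35. 61.] rect [0.3888 0.2848 0.02  ] ell [346.5 374.5] [0.3888 0.2848 0.02  ]
wood [320.6 204.3] [ 96.4 100.9] rect [0.5731 0.3124 0.02  ] ell [320.6 204.3] [0.5731 0.3124 0.02  ]
wood [430.  23.] [ 46. 128.] rect [0.7269 0.2216 0.02  ] ell [430.  23.] [0.7269 0.2216 0.02  ]
blue [321.  203.5] [53. 56.] rect [0.5709 0.3119 0.006 ] ell [321.2 203.4] [0.571  0.3117 0.006 ]
blue [50.9 39. ] [ 20.2 107.6] rect [0.7211 0.552  0.006 ] ell [58.6 41.7] [0.7186 0.5451 0.006 ]
[318.8 327.   14.7] [0.5691961  0.31423829 0.23660746]
[313.  320.5  12. ] [0.57207146 0.31649228 0.23660746]
```

View pics/w5.png

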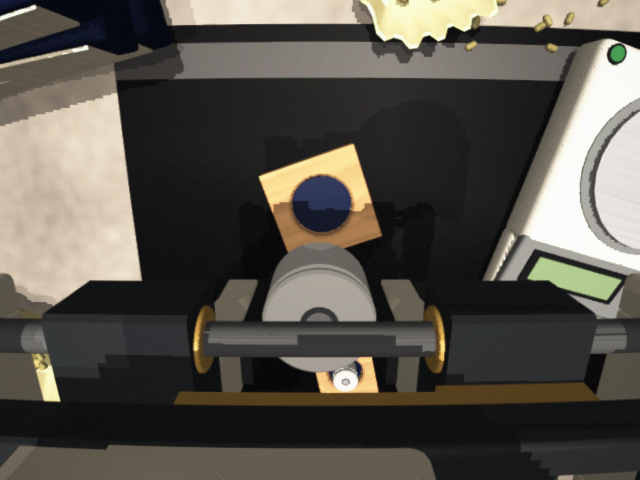

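w5 shows the held w500 (dimple about (319,322)) and block500's well at (321,203.5). w100 is still seated at (346,375). I'll shift about 2 mm to the right and lower.

```bash

python3 -m pendant '[[[0.001,0.0022,0.04,0,0,0,-1],[0.001,0.0022,0.08,0,0,0,-1],[0.001,0.0022,0.12,0,0,0,-1],[0.001,0.0022,0.145,0,0,0,-1],[0.001,0.0022,0.16,0,0,0,-1]]]'| grep -E "pos|force"
python3 -m pendant '[[[0,0,0.01,0,0,0,-1],[0,0,0.018,0,0,0,-1],[0,0,0.022,0,0,0,-1],[0,0,0.025,0,0,0,-1],[0,0,0.025,0,0,0,-1]]]'| grep -E "pos|force"
python3 -m pendant '[[[0,0,0.001,0,0,0,-1],[0,0,0.003,0,0,0,-1],[0,0,0.003,0,0,0,-1]]]'| grep -E "pos|force"
python3 -m pendant '[[[0,0,0.001,0,0,0,-1],[0,0,0.001,0,0,0,-1]]]'| grep -E "pos|force"
```

```text
tcp_pos: [0.5716, 0.3118, 0.2323]
contact_force: [0.5, 0.1, -4.9]
gripper_force: 50.0
tcp_pos: [0.572, 0.3132, 0.2101]
contact_force: [0.2, 0.3, -5.1]
gripper_force: 50.0
tcp_pos: [0.5719, 0.3131, 0.2067]
contact_force: [0.7, -0.5, -4.3]
gripper_force: 50.0
tcp_pos: [0.5719, 0.3131, 0.2056]
contact_force: [0.2, 0.1, -5.5]
gripper_force: 50.0
```

```bash

python3 -m pendant '[[[0,0,0.001,0,0,0,-1],[0,0,0.002,0,0,0,-1],[0,0,0.002,0,0,0,-1]]]'| grep -E "pos|force"
python3 -m pendant '[[[0,0,0.001,0,0,0,-1],[0,0,0.001,0,0,0,-1]]]'| grep -E "pos|force"
python3 -m pendant '[[[0,0,0.001,0,0,0,-1],[0,0,0.001,0,0,0,-1]]]'| grep -E "pos|force"
```

```text
tcp_pos: [0.5718, 0.3131, 0.2034]
contact_force: [-0.4, -0.2, -5.6]
gripper_force: 50.0
tcp_pos: [0.5719, 0.3131, 0.2025]
contact_force: [0.4, 0.0, -5.6]
gripper_force: 50.0
tcp_pos: [0.5719, 0.3132, 0.2022]
contact_force: [-3.4, -0.8, 0.9]
gripper_force: 50.0
```

Contact: the weight is borne by the floor. I'll release, rise and check all four.

```bash

python3 -m pendant '[[[0,0,0,0,0,0,0.3],[0,0,0,0,0,0,0.5],[0,0,0,0,0,0,0.6],[0,0,0,0,0,0,0.6],[0,0,-0.005,0,0,0,0.6]]]'| grep -E "pos|force|width"
python3 -m pendant '[[[0,0,-0.03,0,0,0,0.6],[0,0,-0.08,0,0,0,0.6],[0,0,-0.13,0,0,0,0.6],[0,0,-0.17,0,0,0,0.6],[0,0,-0.2,0,0,0,0.6]]]' | grep -E "pos|force"
python3 -m pendant '[[[0,0,0,0,0,0,0.6],[0,0,0,0,0,0,0.6],[0,0,0,0,0,0,0.6]]]'| grep -E "pos|force|time"
python3 - <<'E'
from h import *
p=r.camera_params("wrist");w=r.capture("wrist");t=r.capture("top")
tops(p,w,.02,.006)
for d in dot(w,(280,160,360,240),(4,10)): print(np.round(d,1),onz(p,d[:2],.044))
a=cv2.resize(w[130:270,250:390],(400,400),interpolation=cv2.INTER_CUBIC)
b=cv2.resize(t[170:300,150:280],(400,400),interpolation=cv2.INTER_CUBIC)
cv2.imwrite("pics/c11.png",np.hstack([a,b])[:,:,::-1])
E
```

```text
tcp_pos: [0.5718, 0.313, 0.2062]
contact_force: [-1.0, 0.4, -0.1]
gripper_width: 0.0695
gripper_force: 0.0
tcp_pos: [0.572, 0.313, 0.4109]
contact_force: [0.4, 0.4, -0.2]
gripper_force: 0.0
time_s: 32.0
tcp_pos: [0.5716, 0.3129, 0.4056]
contact_force: [0.4, -0.2, -0.6]
gripper_force: 0.0
wood [344.  374.5] [35. 60.] rect [0.3808 0.2848 0.02  ] ell [344.  374.5] [0.3808 0.2848 0.02  ]
wood [318.9 202.1] [93.6 97.7] rect [0.5731 0.3124 0.02  ] ell [318.9 202.1] [0.5731 0.3124 0.02  ]
wood [422.  24.] [ 48. 128.] rect [0.7286 0.2241 0.02  ] ell [422.  24.] [0.7286 0.2241 0.02  ]
blue [58.1 42.9] [ 18.  105.1] rect [0.7196 0.551  0.006 ] ell [60.  46.2] [0.7168 0.5495 0.006 ]
blue [30.   9.5] [19. 60.] rect [0.7491 0.5737 0.006 ] ell [25.4  1.9] [0.7556 0.5771 0.006 ]
[317.5 211.    7.2] [0.56983861 0.3136135  0.044     ]
[311.5 181.2   8.4] [0.59653214 0.31883922 0.044     ]
[324.8 178.2   6.7] [0.59916028 0.30724745 0.044     ]
```

View pics/c11.png

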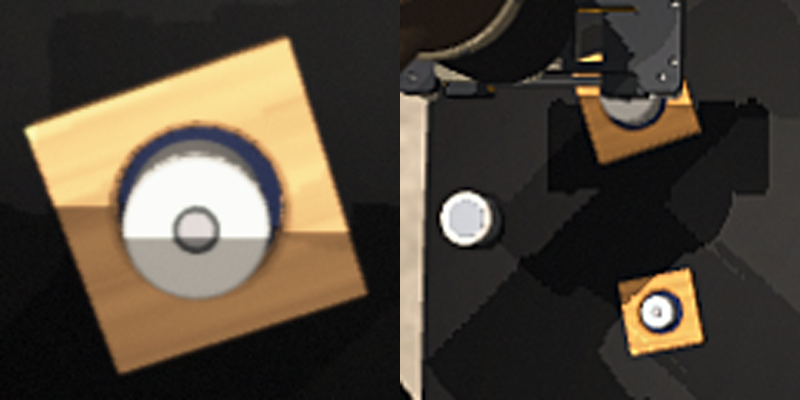

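w500 stands in its well about 3 mm off centre at most. w100 is seated and the loupe is in place at crop (465,218). Handing in.

```bash
python3 -c "
from plant import r
print(r.close_job())"
```

```text
the job is handed in; nothing more can be done
None
```

All four weights were set down upright in their own wells, each confirmed in the camera images, the loupe was not touched, and I handed the job in at about 32 s; the hand-in returned no verdict.

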